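# Free the ratchet and lower the stamp press

## Robot

A 6-joint arm with a two-finger parallel gripper is mounted at the origin on a cart in front of the work surface, level with it; the furniture and walls round the work are solid. World frame = base frame: x ahead of the robot, y to its left, z up, the work surface at z = 0. Lengths are in mm, angles in rad, forces in N, time in s.
With the tool pointing down it reaches from about 350 to 875 mm from the base axis. Payload 4.2 kg.
Tool frame: the origin (TCP) lies where the fingers leave the gripper's body, on its centre line; the fingertips stand 70 mm ahead of it and the grasp point (between the pads) lies 51 mm ahead of it; z points along the fingers, y is the line along which they close (so a half turn about z gives the same grasp; the last joint's range is limited). The gripper opens to 87 mm and grips with 3 to 60 N. Pads are 19 mm wide; open, the fingers measure 117 mm over their backs; the gripper's body (75 mm by 190 mm) begins 51 mm behind the grasp point.
Start: joints at [1.503, 0.385, 0.008, 0, -1.194, -0.259], TCP at [200.601, 591.911, 292.25] pointing down, gripper open.
Joint ranges: [-3.14, 3.14], [-1.21, 2.06], [-1.07, 1.41], [-3.16, 2.05], [-2.99, -0.16], [-3.1, 3.1]. Speed limits (rad/s): [2.79, 2.79, 3.14, 3.14, 3.14, 3.14].

## Interface

Orientations are given as [roll, pitch, yaw] about the fixed x, y, z axes, in that order (R = Rz(yaw) Ry(pitch) Rx(roll)).
In Python, from bench import * gives the robot as it stands. The module is installed in compiled form; this text tells all that it offers.
- The arm moves only by the shell command python3 -m pendant 'ROWS'. ROWS is JSON, a list of rows, each an object with "gripper": the finger opening in mm, from 0 to 87; "slide": the shift along the tool's x, y, z in units of 4 cm (1.0 is 4 cm), a list of three; "dr": the turn, a rotation vector about the tool's x, y, z in units of 0.15 rad (1.0 is 0.15 rad), a list of three. In form: [{"gripper": gripper, "slide": [tx, ty, tz], "dr": [ax, ay, az]}, ...]. A call has 1 to 8 rows; each row shifts and turns the commanded pose from where the row before left it, along the tool's axes as they then stand; what a row does not reach is not made up. A row lasts 1/8 s, in which the tool goes at most 62.5 mm and 10.7 degrees, less where a joint would pass 70% of its speed; a pose out of reach is approached as far as the arm can. A call with a number of a shift or a turn outside -1 to 1 is refused whole. A call with a gripper value outside its range is refused whole. The fingers move at their own pace and stop on an object; the grip force is fixed at half the most. Time passes only in rows, so rows that do not move let the fingers close. It gives the time, the measured TCP pose, the force, the opening and the grip force at its end, in the units of the state.
- observe(): the state, without advancing time (a new reading comes with each control period).
- grab_frame(name): name is "side" or "top" or "wrist"; returns a dict with "color" (420x560x3 uint8, blue, green, red), "intrinsics" (3x3 intrinsics, pixels), "R" (3x3) and "t" (3): a world point X has camera coordinates R X + t; the wrist camera has in their place "tool_from_camera" (4x4, takes a point from camera to tool coordinates, whose origin is the TCP and whose axes are the flange's). Camera axes: x right, y down, z forward; pixel columns grow to the right and rows downward; lengths in mm; the calibration is good to about 2 mm. A picture is of the moment at which its call begins: read the wrist's pose just before it. There is no depth.
- hand_in(): hands the job in; it is judged then, once.
The state is a dict: "time": time; "joints": joint angles; "joint_velocities": joint speeds; "joint_efforts": joint torques, N m; "ee_pos": TCP position; "ee_rot": TCP orientation; "wrist_force": force on the tool from outside, world axes, zero at the start; "moment": the same for the moment, N m; "opening": finger opening in mm; "gripper_force": force on a finger pad.
Only numpy, scipy, OpenCV 4.12 (cv2) and the standard library are available. Lean on these libraries where they do the work, as an engineer would, in place of code of your own. Each camera call takes 0.05 s, during which the arm holds its last target. There are 200 camera calls.

## Task

The rubber on the stamp in the little ratchet press has just been glued. Press the pawl's thumb plate all the way down so the pawl swings clear of the teeth and stays clear, then push the press arm down by its wooden grip until the platen lies flat on the stamp, and let go with the pawl still free. Only push with the fingers: do not grasp, lift or shift the stamp, do not force the arm against the engaged pawl, and leave the loose spare stamp, jar and vial round the press where they are.

Things in the scene. Friction and masses are not known exactly. Their poses are not given: they have to be found in the camera images.
- press: The fixed stamp press: wooden board 245 x 100 x 10 mm with two upright dark steel cheeks. Origin on the table, straight below the arm's hinge; z up; the arm points along its -x and the pawl's thumb plate lies along its +x. The arm hinges about the y axis at 60 mm above the origin; the pawl hinges about the y axis at x = +72 mm, z = 92 mm. The cheeks reach 78 mm high at the arm hinge and 98 mm high at the pawl hinge, the teeth 107 mm.
- lever (a joint): Angle of the press arm (rad): 0 = raised 0.72 rad (41 degrees) above level; it grows as the arm is lowered. 0.72 = level, where the platen lies flat on the stamp and stops. It starts at 0.01 to 0.07, and while the pawl is engaged a tooth stops it at about 0.085. The hinge is stiff (about 0.4 N m), so with the pawl free the arm stays where it is left, and about 2 N on the grip moves it.
- grip_top (a point): Middle of the upper face of the wooden grip on the arm's free end, a flat paddle 80 mm long along the arm, 28 mm wide, 18 mm thick; the point is 165 mm from the arm hinge along the arm and 9 mm above the arm's centre line. Its x axis points along the arm to the hinge, z out of the upper face.
- pawl (a joint): Angle of the pawl (rad): 0 = nose hooked between the teeth, 0.40 = thumb plate fully down on its stop, nose well clear of the teeth; the nose is clear from about 0.15. It stays where it is put (hinge friction about 0.12 N m: some 3 N on the thumb plate).
- thumb_plate (a point): Middle of the upper face of the pawl's ribbed dark steel thumb plate, 28 x 30 x 6 mm, level when the pawl is engaged, then 101 mm above the table and 42 mm beyond the pawl hinge along the press's +x, on the side away from the arm; pressed fully down it sinks about 17 mm and slopes down by 0.40 rad.
- platen_face (a point): Middle of the underside of the press arm's square aluminium platen, 60 x 62 x 10 mm, 90 mm from the arm hinge along the arm and 22 mm below its centre line.
- stamp: The stamp in the press: wooden block with a red rubber face up, 52 x 56 x 27 mm (solid to 26 mm), loose on the press bed below the platen, 12 mm above the table. Origin at the centre of its underside.
- spare_stamp: Bystander: a loose stamp like it, 50 x 52 x 27 mm, on the table beside the press. Origin at the centre of its underside.
- jar: Bystander: white screw-top jar, 45 mm across, 36 mm high, loose on the table beside the press. Origin at the centre of its underside.
- vial: Bystander: small glass bottle, 24 mm across, 44 mm high, loose on the table close beside the press. Origin at the centre of its underside.
Things that resemble listed ones, but are neither listed nor needed, are in the scene too. Leave any blue or yellow look-alike of the stamp alone.

How it is judged:
By the outcome, as a careful person would: the job done as asked, in the order asked, and still so for the second after the job is handed in, with the robot touching nothing.
It also fails if it takes over 37 s, if anything falls off the work surface, if the arm or the gripper's body presses on something with over 40 N, if the wrist force passes 120 N, or if a joint passes its speed limit or range.

## Working session

There is one attempt and no reset: what is moved stays moved. The work goes in short steps, Python scripts to look and compute and a shell command to move; the robot and the scene stay as the last step left them, time stands still between calls to the robot, and variables do not carry over. Pictures are saved under pics/ and viewed, at most 10 in all, crops included, and the job is handed in when it is done.

```bash
mkdir -p pics
python3 - <<'E'
from bench import *
import cv2,numpy as np
s=observe();print(s['time'],s['ee_pos'],s['ee_rot'],s['opening'])
for n in("side","top"):
    f=grab_frame(n);cv2.imwrite(f"pics/{n}0.png",f["color"]);print(n,f["intrinsics"],f["R"],f["t"])
    np.savez(f"pics/{n}0.npz",K=f["intrinsics"],R=f["R"],t=f["t"])
E
```

```text
0.0 [200.47395367 591.49372546 291.16140922] [ 3.13939523e+00 -1.35268508e-04 -3.26969617e-01] 87.07714954557102
side [[512.86081868   0.         277.31116963]
 [  0.         512.86081868 209.94495293]
 [  0.           0.           1.        ]] [[ 0.98454463 -0.17505893 -0.00512245]
 [-0.11649777 -0.63279251 -0.76550761]
 [ 0.13076749  0.75427316 -0.64340645]] [-533.58997602  186.04700123  865.98999065]
top [[492.63259213   0.         282.53904101]
 [  0.         492.63259213 211.11067472]
 [  0.           0.           1.        ]] [[ 0.00481851 -0.99998715 -0.00157631]
 [-0.99477891 -0.00463271 -0.10194829]
 [ 0.10193967  0.00205932 -0.99478845]] [  41.74153138  566.03296092 1061.51998585]
```

View pics/top0.png

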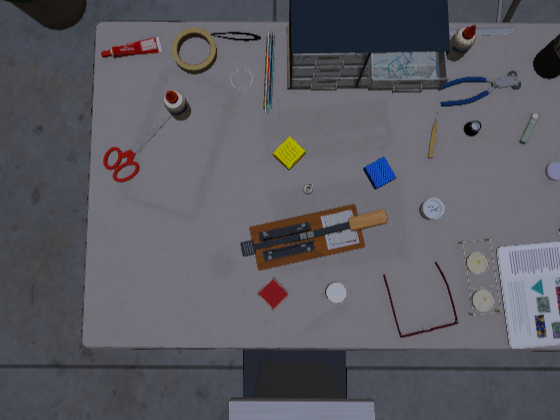

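View pics/side0.png

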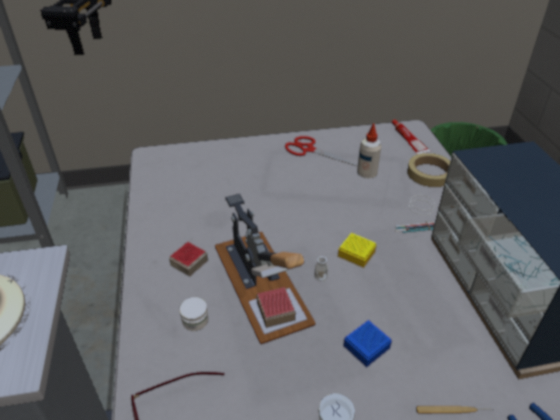

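The press runs from the thumb plate, top (248,248) / side (236,200), to the grip, top (370,220) / side (287,260). The stamp in the press is at side (275,305). The red spare is at top (272,293), and the blue and yellow blocks are look-alikes. Next I'll measure the plate, the grip and the board.

```bash
cat > h.py <<'E'
import cv2,numpy as np
def cam(n): return np.load(f"pics/{n}0.npz")
def ray(c,p):
    o=-c['R'].T@c['t']; d=c['R'].T@np.linalg.solve(c['K'],[p[0],p[1],1.]); return o,d
def onplane(c,p,z):
    o,d=ray(c,p); return o+d*(z-o[2])/d[2]
def tri(ca,pa,cb,pb):
    A,b=[],[]
    for c,p in((ca,pa),(cb,pb)):
        P=c['K']@np.c_[c['R'],c['t']]
        for i in(0,1):
            r=p[i]*P[2]-P[i]; A.append(r[:3]); b.append(-r[3])
    return np.linalg.lstsq(np.array(A),np.array(b),rcond=None)[0]
def proj(c,X):
    x=c['K']@(c['R']@X+c['t']); return x[:2]/x[2]
E
python3 - <<'E'
from h import *
T,S=cam("top"),cam("side")
im=cv2.imread("pics/top0.png");hsv=cv2.cvtColor(im,cv2.COLOR_BGR2HSV)
m=cv2.inRange(hsv,(5,90,40),(22,255,255));m[:,:230]=0;m[:195]=0;m[280:]=0;m[:,400:]=0
br=m.copy();br[hsv[...,2]>150]=0
gr=m.copy();gr[hsv[...,2]<=150]=0
b=cv2.minAreaRect(cv2.findNonZero(cv2.morphologyEx(br[:,:372],cv2.MORPH_OPEN,np.ones((3,3)))))
pts=cv2.boxPoints(b);W=np.array([onplane(T,p,10) for p in pts])
print("board",b,W.round(1).tolist(),"sizes",np.linalg.norm(W[0]-W[1]),np.linalg.norm(W[1]-W[2]),"c",W.mean(0))
g=max(cv2.findContours(gr,0,1)[0],key=cv2.contourArea);print("grip",cv2.minAreaRect(g))
d=cv2.inRange(hsv,(0,0,0),(180,255,80));d=d[:,:][:]
o=np.zeros_like(d);o[236:262,236:262]=d[236:262,236:262]
print("plate",cv2.minAreaRect(cv2.findNonZero(o[:,:256])))
print("tri plate",tri(T,(248,248),S,(236,200)))
print("tri grip mid",tri(T,(370,220),S,(287,260)))
a=cv2.resize(im[190:285,225:400],None,fx=4,fy=4,interpolation=2)
s=cv2.imread("pics/side0.png");c=cv2.resize(s[185:345,205:325],None,fx=2,fy=2,interpolation=2)
c=cv2.copyMakeBorder(c[:200],0,0,0,700-240,0);cv2.imwrite("pics/crop1.png",np.vstack([a,c]))
E
```

```text
board ((313.27081298828125, 235.1822509765625), (44.24081802368164, 122.71942901611328), 77.60459899902344) [[532.1, 120.5, 10.0], [593.0, -149.3, 10.0], [495.7, -169.3, 10.0], [435.9, 98.2, 10.0]] sizes 276.5768036155929 99.29725145985068 c [514.16391415 -24.95611364  10.        ]Traceback (most recent call last):
  File "<stdin>", line 10, in <module>
ValueError: max() iterable argument is empty
```

Run:
```python
from h import *
T,S=cam("top"),cam("side")
im=cv2.imread("pics/top0.png");hsv=cv2.cvtColor(im,cv2.COLOR_BGR2HSV)
print("hsv grip",hsv[218,372],hsv[221,365],"board",hsv[215,300],hsv[262,300])
v=im[190:285,225:400]
a=cv2.resize(v,None,fx=4,fy=4,interpolation=2)
s=cv2.imread("pics/side0.png");c=cv2.resize(s[185:285,205:325],None,fx=2,fy=2,interpolation=2)
c=cv2.copyMakeBorder(c,0,0,0,700-240,0);cv2.imwrite("pics/crop1.png",np.vstack([a,c]))
print("tri plate",tri(T,(248,248),S,(236,200)))
print("tri grip mid",tri(T,(370,220),S,(287,260)))
```

```text
hsv grip [ 14 131 138] [ 15 132 135] board [178  31  99] [129  16 115]
tri plate [483.59692602 114.86929641  98.43310432]
tri grip mid [ 534.90587998 -123.90607458  170.64759078]
```

View pics/crop1.png

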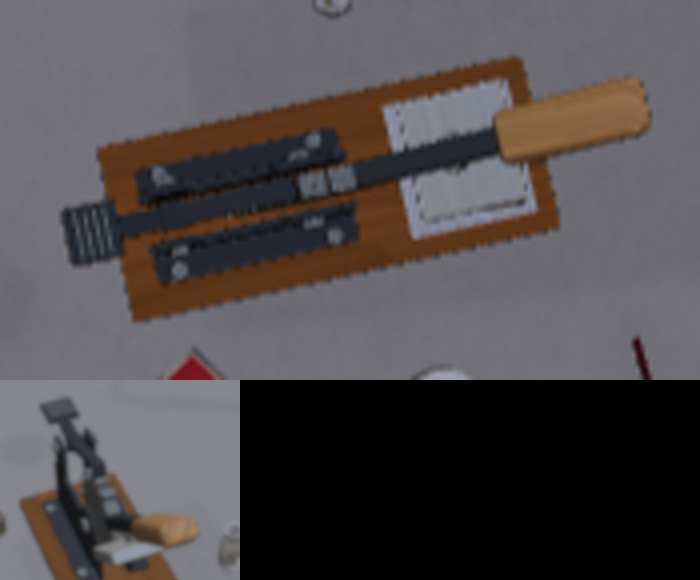

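```bash
python3 -m pendant '[{"gripper":0,"slide":[0,0,0],"dr":[0,0,-0.9]},{"gripper":0,"slide":[0,0,0],"dr":[0,0,-0.9]},{"gripper":0,"slide":[0,0,0],"dr":[0,0,-0.9]},{"gripper":0,"slide":[0,0,0],"dr":[0,0,-0.9]},{"gripper":0,"slide":[0.34,1,0],"dr":[0,0,0]},{"gripper":0,"slide":[0.34,1,0],"dr":[0,0,0]},{"gripper":0,"slide":[0.34,1,0],"dr":[0,0,0]},{"gripper":0,"slide":[0.34,1,0],"dr":[0,0,0]}]'
python3 -m pendant '[{"gripper":0,"slide":[0.34,1,0],"dr":[0,0,0]},{"gripper":0,"slide":[0.34,1,0],"dr":[0,0,0]},{"gripper":0,"slide":[0.34,1,0],"dr":[0,0,0]},{"gripper":0,"slide":[0.34,1,0],"dr":[0,0,0]},{"gripper":0,"slide":[0.34,1,0],"dr":[0,0,0]},{"gripper":0,"slide":[0.34,1,0],"dr":[0,0,0]}]'
```

```text
time: 1.1
ee_pos: [288.0, 445.6, 291.8]
ee_rot: [3.141, 0.001, 0.213]
wrist_force: [0.1, -0.3, 0.0]
opening: 15.1
gripper_force: 0.0
time: 1.85
ee_pos: [418.5, 228.3, 292.0]
ee_rot: [3.141, 0.001, 0.213]
wrist_force: [0.1, 0.3, 0.1]
opening: 0.4
gripper_force: 0.0
```

```bash
python3 -m pendant '[{"gripper":0,"slide":[0.3,0.9,0.4],"dr":[0,0,0]},{"gripper":0,"slide":[0.3,0.9,0.6],"dr":[0,0,0]},{"gripper":0,"slide":[0.3,0.9,0.6],"dr":[0,0,0]},{"gripper":0,"slide":[0,0,0.4],"dr":[0,0,0]},{"gripper":0,"slide":[0,0,0],"dr":[0,0,0]}]'
python3 - <<'E'
from bench import *
import cv2,numpy as np
from h import *
s=observe();print(s['ee_pos'],s['ee_rot'])
f=grab_frame("side");g=grab_frame("wrist")
a=cv2.resize(f["color"][120:300,170:350],(400,400),interpolation=2)
b=cv2.resize(g["color"],(533,400))[:, 66:466]
cv2.imwrite("pics/c2.png",np.hstack([a,b]))
print(g["tool_from_camera"].round(3),g["intrinsics"])
print("tip proj side",proj(cam("side"),s['ee_pos']-[0,0,70]))
E
```

```text
time: 2.48
ee_pos: [475.5, 130.9, 210.8]
ee_rot: [3.14, 0.004, 0.212]
wrist_force: [0.7, 0.2, 0.6]
opening: 0.5
gripper_force: 0.0
[475.51728672 130.89971712 210.78152518] [3.14032392 0.0038526  0.21198369]
[[  0.     -0.963  -0.271  74.52 ]
 [  1.      0.      0.      0.155]
 [ -0.     -0.271   0.963 -94.018]
 [  0.      0.      0.      1.   ]] [[306.36140577   0.         279.70947915]
 [  0.         306.36140577 203.84848095]
 [  0.           0.           1.        ]]
tip proj side [228.53063662 177.10734962]
```

View pics/c2.png

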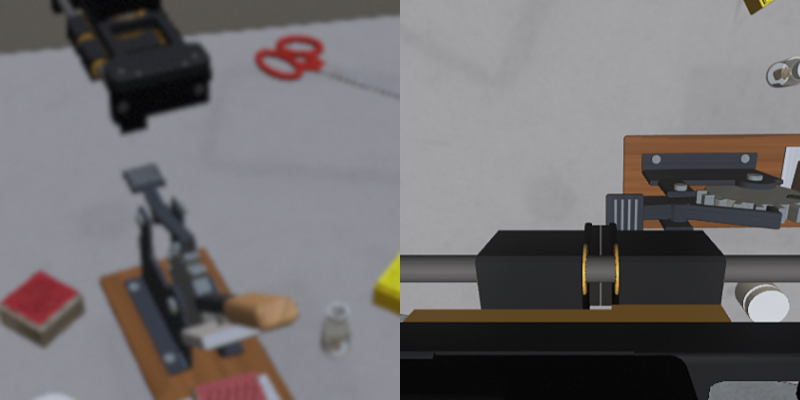

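The wrist view shows the plate at crop (625,212). That puts it at (483,114), which agrees with the triangulation. I'll align and press.

```bash
python3 -m pendant '[{"gripper":0,"slide":[0.09,0.25,0],"dr":[0,0,0]},{"gripper":0,"slide":[0,0,0.4],"dr":[0,0,0]},{"gripper":0,"slide":[0,0,0.4],"dr":[0,0,0]},{"gripper":0,"slide":[0,0,0.2],"dr":[0,0,0]},{"gripper":0,"slide":[0,0,0.1],"dr":[0,0,0]},{"gripper":0,"slide":[0,0,0.1],"dr":[0,0,0]}]'
python3 -m pendant '[{"gripper":0,"slide":[0,0,0.06],"dr":[0,0,0]},{"gripper":0,"slide":[0,0,0.04],"dr":[0,0,0]},{"gripper":0,"slide":[0,0,0],"dr":[0,0,0]}]'
```

```text
time: 3.32
ee_pos: [482.1, 123.2, 164.9]
ee_rot: [-3.141, -0.001, 0.214]
wrist_force: [-2.2, 2.1, 4.3]
opening: 0.3
gripper_force: 1.9
time: 3.7
ee_pos: [482.2, 123.1, 160.4]
ee_rot: [-3.141, -0.001, 0.214]
wrist_force: [-1.2, 2.4, 1.0]
opening: 0.3
gripper_force: 1.2
```

Plate is moving with light force. I'll continue until the stop is felt.

```bash
python3 -m pendant '[{"gripper":0,"slide":[0,0,0.08],"dr":[0,0,0]},{"gripper":0,"slide":[0,0,0],"dr":[0,0,0]}]'
python3 -m pendant '[{"gripper":0,"slide":[0,0,0.06],"dr":[0,0,0]},{"gripper":0,"slide":[0,0,0],"dr":[0,0,0]}]'
```

```text
time: 3.95
ee_pos: [482.1, 122.8, 156.9]
ee_rot: [3.142, -0.001, 0.213]
wrist_force: [0.9, 0.7, 1.9]
opening: 0.5
gripper_force: 0.8
time: 4.2
ee_pos: [482.1, 122.6, 154.5]
ee_rot: [3.141, -0.0, 0.213]
wrist_force: [0.4, 0.0, 0.9]
opening: 0.3
gripper_force: 0.7
```

```bash
python3 -m pendant '[{"gripper":0,"slide":[0,0,0.06],"dr":[0,0,0]},{"gripper":0,"slide":[0,0,0],"dr":[0,0,0]}]'
python3 -m pendant '[{"gripper":0,"slide":[0,0,0.05],"dr":[0,0,0]},{"gripper":0,"slide":[0,0,0],"dr":[0,0,0]}]'
```

```text
time: 4.45
ee_pos: [482.2, 122.6, 153.2]
ee_rot: [3.141, -0.001, 0.214]
wrist_force: [-0.4, -1.1, 8.5]
opening: 0.8
gripper_force: 3.8
time: 4.7
ee_pos: [482.3, 122.5, 152.7]
ee_rot: [3.14, -0.001, 0.214]
wrist_force: [-5.2, -0.5, 17.8]
opening: 0.7
gripper_force: 8.2
```

Stop felt at 18 N with the tip at z 83. I'll lift off, move above the grip and check the pawl.

```bash
python3 -m pendant '[{"gripper":0,"slide":[0,0,-0.4],"dr":[0,0,0]},{"gripper":0,"slide":[0,0,-1],"dr":[0,0,0]},{"gripper":0,"slide":[0,0,-1],"dr":[0,0,0]},{"gripper":0,"slide":[0,0,-1],"dr":[0,0,0]},{"gripper":0,"slide":[0,0.75,0],"dr":[0,0,0]},{"gripper":0,"slide":[0,1,0],"dr":[0,0,0]},{"gripper":0,"slide":[0,1,0],"dr":[0,0,0]},{"gripper":0,"slide":[0,1,0],"dr":[0,0,0]}]'
python3 -m pendant '[{"gripper":0,"slide":[0,1,0],"dr":[0,0,0]},{"gripper":0,"slide":[0,1,0],"dr":[0,0,0]},{"gripper":0,"slide":[0,0,0],"dr":[0,0,0]},{"gripper":0,"slide":[0,0,0],"dr":[0,0,0]}]'
python3 - <<'E'
from bench import *
import cv2,numpy as np
s=observe();print(s['ee_pos'],s['ee_rot'])
f=grab_frame("side");g=grab_frame("wrist")
a=cv2.resize(f["color"][150:290,190:330],(400,400),interpolation=2)
b=cv2.resize(g["color"],(533,400))[:, 0:400]
cv2.imwrite("pics/c3.png",np.hstack([a,b]))
E
```

```text
time: 5.7
ee_pos: [512.9, -25.2, 285.4]
ee_rot: [-3.141, 0.002, 0.213]
wrist_force: [0.5, 0.3, -0.5]
opening: 0.4
gripper_force: 0.0
time: 6.2
ee_pos: [529.9, -102.0, 285.4]
ee_rot: [-3.141, 0.002, 0.212]
wrist_force: [-1.3, -1.3, 0.1]
opening: 0.2
gripper_force: 0.0
[ 529.86158959 -101.96880187  285.3933781 ] [-3.14087063e+00  2.04550246e-03  2.12489859e-01]
```

View pics/c3.png

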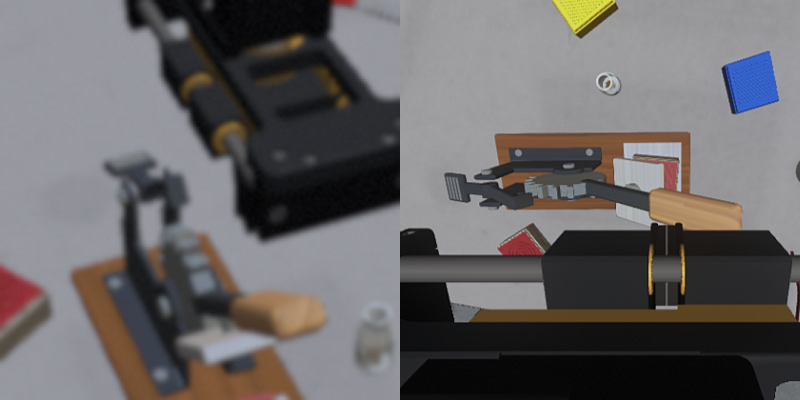

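The pawl is swung clear, with the plate sloping at side crop (130,165) and the nose raised off the teeth. The grip at wrist crop (697,208) is about 5 mm further out and 3–5 mm along tool x, so I'll correct for that and descend.

```bash
python3 -m pendant '[{"gripper":0,"slide":[0.08,0.12,0.4],"dr":[0,0,0]},{"gripper":0,"slide":[0,0,0.4],"dr":[0,0,0]},{"gripper":0,"slide":[0,0,0.2],"dr":[0,0,0]},{"gripper":0,"slide":[0,0,0.1],"dr":[0,0,0]},{"gripper":0,"slide":[0.0,0.1,0.12],"dr":[0,0,0]},{"gripper":0,"slide":[0,0.1,0.14],"dr":[0,0,0]}]'
python3 -m pendant '[{"gripper":0,"slide":[0,0.1,0.14],"dr":[0,0,0]},{"gripper":0,"slide":[0,0.1,0.14],"dr":[0,0,0]}]'
```

```text
time: 7.05
ee_pos: [536.4, -113.9, 231.9]
ee_rot: [-3.142, -0.001, 0.213]
wrist_force: [-2.2, 1.3, 0.8]
opening: 0.6
gripper_force: 0.9
time: 7.3
ee_pos: [538.2, -122.0, 220.5]
ee_rot: [3.141, -0.001, 0.213]
wrist_force: [-1.1, 1.1, 1.7]
opening: 0.1
gripper_force: 0.9
```

```bash
python3 -m pendant '[{"gripper":0,"slide":[0,0.12,0.25],"dr":[0,0,0]},{"gripper":0,"slide":[0,0.12,0.25],"dr":[0,0,0]},{"gripper":0,"slide":[0,0.11,0.25],"dr":[0,0,0]},{"gripper":0,"slide":[0,0.07,0.25],"dr":[0,0,0]},{"gripper":0,"slide":[0,0.05,0.25],"dr":[0,0,0]}]'
python3 -m pendant '[{"gripper":0,"slide":[0,0.05,0.25],"dr":[0,0,0]},{"gripper":0,"slide":[0,0.03,0.2],"dr":[0,0,0]},{"gripper":0,"slide":[0,0,0],"dr":[0,0,0]}]'
```

```text
time: 7.92
ee_pos: [542.1, -140.3, 169.9]
ee_rot: [3.141, -0.0, 0.213]
wrist_force: [1.2, -1.2, 1.5]
opening: 0.3
gripper_force: 1.0
time: 8.3
ee_pos: [541.8, -143.0, 151.4]
ee_rot: [-3.14, 0.003, 0.213]
wrist_force: [-0.5, -0.3, 0.8]
opening: 0.6
gripper_force: 0.0
```

```bash
python3 -m pendant '[{"gripper":0,"slide":[0,0.02,0.12],"dr":[0,0,0]},{"gripper":0,"slide":[0,0,0.1],"dr":[0,0,0]},{"gripper":0,"slide":[0,0,0],"dr":[0,0,0]}]'
python3 -m pendant '[{"gripper":0,"slide":[0,0,0.06],"dr":[0,0,0]},{"gripper":0,"slide":[0,0,0],"dr":[0,0,0]}]'
```

```text
time: 8.68
ee_pos: [542.7, -143.9, 143.5]
ee_rot: [-3.141, 0.0, 0.213]
wrist_force: [0.6, 0.5, -0.8]
opening: 0.7
gripper_force: 0.0
time: 8.93
ee_pos: [542.9, -143.9, 141.4]
ee_rot: [-3.142, -0.0, 0.213]
wrist_force: [0.0, 0.6, 0.0]
opening: 0.4
gripper_force: 0.0
```

```bash
python3 -m pendant '[{"gripper":0,"slide":[0,0,0.06],"dr":[0,0,0]},{"gripper":0,"slide":[0,0,0],"dr":[0,0,0]}]'
python3 -m pendant '[{"gripper":0,"slide":[0,0,0.05],"dr":[0,0,0]},{"gripper":0,"slide":[0,0,0],"dr":[0,0,0]}]'
```

```text
time: 9.18
ee_pos: [543.0, -144.0, 140.1]
ee_rot: [3.141, -0.0, 0.214]
wrist_force: [-2.0, 1.0, 6.1]
opening: 0.3
gripper_force: 3.1
time: 9.43
ee_pos: [543.0, -144.0, 139.9]
ee_rot: [3.141, -0.001, 0.214]
wrist_force: [-5.2, 2.9, 15.2]
opening: 0.7
gripper_force: 8.0
```

Run:
```python
from bench import *
import cv2,numpy as np
f=grab_frame("side");g=grab_frame("wrist")
a=cv2.resize(f["color"][190:350,190:350],(400,400),interpolation=2)
b=cv2.resize(g["color"],(533,400))[:, 0:400]
cv2.imwrite("pics/c4.png",np.hstack([a,b]))
```

```text
(no output)
```

View pics/c4.png

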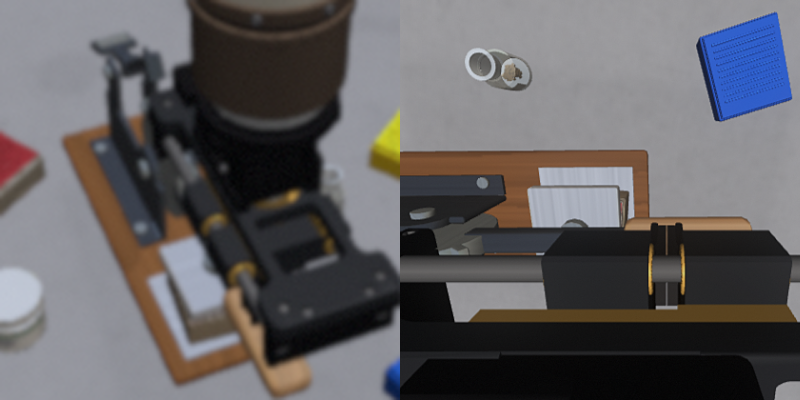

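The hard stop came at tip z 69.9, which matches the level grip height of 69, and the platen lies on the stamp. I'll lift clear and verify.

```bash
python3 -m pendant '[{"gripper":0,"slide":[0,0,-0.3],"dr":[0,0,0]},{"gripper":0,"slide":[0,0,-1],"dr":[0,0,0]},{"gripper":0,"slide":[0,0,-1],"dr":[0,0,0]},{"gripper":0,"slide":[-0.5,0,-1],"dr":[0,0,0]},{"gripper":0,"slide":[-1,0,-0.5],"dr":[0,0,0]},{"gripper":0,"slide":[-1,0,0],"dr":[0,0,0]},{"gripper":0,"slide":[-0.8,0,0],"dr":[0,0,0]},{"gripper":0,"slide":[0,0,0],"dr":[0,0,0]}]'
python3 - <<'E'
from bench import *
import cv2,numpy as np
f=grab_frame("side");g=grab_frame("wrist")
a=cv2.resize(f["color"][190:350,190:350],(400,400),interpolation=2)
b=cv2.resize(g["color"],(533,400))[:, 0:400]
cv2.imwrite("pics/c5.png",np.hstack([a,b]))
E
```

```text
time: 10.52
ee_pos: [412.0, -172.1, 289.5]
ee_rot: [-3.141, -0.001, 0.212]
wrist_force: [0.3, 0.1, 0.8]
opening: 0.6
gripper_force: 0.0
```

View pics/c5.png

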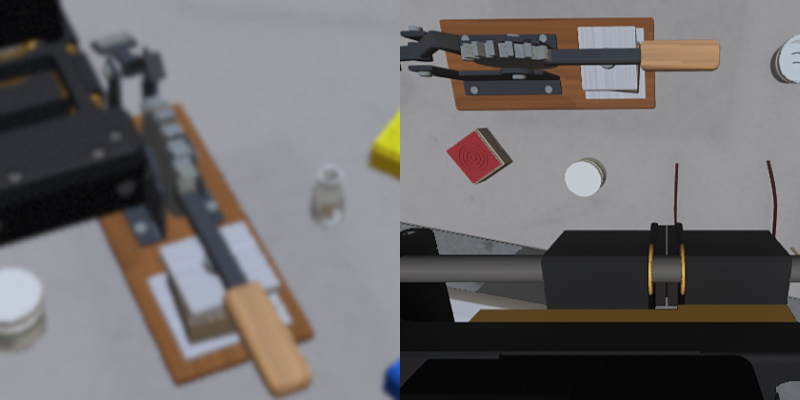

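The arm is level with the platen on the stamp. The pawl is still clear, the bystanders are unmoved and the robot is touching nothing.

```bash
python3 -c "
from bench import *
print(hand_in())"
```

```text
the job is handed in; nothing more can be done
None
```

I pressed the pawl fully down so it stayed clear of the teeth, lowered the press arm by its grip until the platen lay on the stamp, then let go and handed in at about 10.6 s; the final images show the bystanders where they were, and the hand-in call gave no verdict.

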